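# Cover the filled battery case

## Robot

A 6-joint arm with a two-finger parallel gripper is mounted at the origin on the work surface; the furniture and walls round the work are solid. World frame = base frame: x ahead of the robot, y to its left, z up, the work surface at z = 0. Lengths are in m, angles in degrees, forces in N, time in s.
With the tool pointing down it reaches from about 0.35 to 0.975 m from the base axis. Payload 7.1 kg.
Tool frame: the origin (TCP) lies midway between the tips of the shut fingers; the grasp point (between the pads) lies 19 mm behind it; z points along the fingers, y is the direction in which the jaws open and shut (so a half turn about z gives the same grasp; the last joint's range is limited). The gripper opens to 88 mm and grips with 3 to 60 N. Pads are 20 mm wide; open, the fingers measure 115 mm over their backs; the gripper's body (75 mm by 178 mm) begins 61 mm behind the grasp point.
Start: joints at [64.343, 24.242, 93.386, -0, 62.372, -1.089], TCP at [0.26, 0.568, 0.223] pointing down, gripper open.
Joint ranges: [-172.04, 172.04], [-51.8, 120.97], [4.93, 147.93], [-75.15, 255.16], [6.16, 154.13], [-145.62, 145.62]. Speed limits (degrees/s): [136.94, 136.94, 172.46, 180, 180, 180].

## Interface

Orientations are given as a 3x3 rotation matrix whose columns are the frame's x, y, z axes.
In Python, from rig import bot, viewer, nets gives the robot as it stands.
- The arm moves only by the tool apply_moves, never from a script. Its arguments are lists of equal length, an entry for each row: "dp": the shift along the world's x, y, z in mm, a list of three; "yaw": the turn about the world's z in rad; "fingers": the opening, from -1 (shut) to 1 (fully open). In form: {"dp": [[tx, ty, tz], ...], "yaw": [yaw, ...], "fingers": [fingers, ...]}. A call has 1 to 20 rows; each row shifts and turns the commanded pose from where the row before left it; what a row does not reach is not made up. A row lasts 1/12 s, in which the tool goes at most 41.7 mm and 7.16 degrees, less where a joint would pass 70% of its speed; a pose out of reach is approached as far as the arm can. A call is refused whole if a number of a shift passes 41.7 or a number of a turn 0.125, either way. A call with a gripper value outside its range is refused whole. The fingers move at their own pace and stop on an object; "grip_force" is the grip in N (left out, the last holds). Time passes only in rows, so rows that do not move let the fingers close. It gives the time, the measured TCP pose, the force and the opening at its end, in the units of the state.
- bot.get_state(): the state, without advancing time (a new reading comes with each control period).
- viewer.read_camera(name): name is "scene" or "side" or "wrist"; returns (picture, depth): 480x640x3 uint8, blue, green, red; 480x640 float32, m along the optical axis (not along the pixel's ray), 0 where there is no reading.
- viewer.calibration(name): a dict with "K" (3x3 intrinsics, pixels), "D" ([k1, k2, p1, p2, k3] as OpenCV has them; the pictures are not rectified), "R" (3x3) and "t" (3): a world point X has camera coordinates R X + t; the wrist camera has in their place "hand_eye" (4x4, takes a point from camera to tool coordinates, whose origin is the TCP and whose axes are the flange's). Camera axes: x right, y down, z forward; pixel columns grow to the right and rows downward; lengths in m; the calibration is good to about 2 mm. A picture is of the moment at which its call begins: read the wrist's pose just before it. calibration takes no time and is no camera call.
- bot.finish_job(): hands the job in, once; it reports no verdict.
Trained networks look in the newest picture that a camera, given by its name, has taken for a name from the list of things; names that differ only in an ending like _2 or _b are one class to them, and where a whole thing is asked for, a point or a joint stands for the part that bears it (a point fixed in the world has none). Each returns a list of dicts, best first, with "conf" (0 to 1); they miss things now and then, are a little off and sometimes report something else, mostly with a low value. They report only what shows in the picture. A call takes as long as a camera call. They do not tell look-alikes from the thing itself.
- nets.find_in(camera, target): "uv" ([column, row] in pixels, amid what is visible of it).
- nets.trace(camera, target): "region" (480x640 bool, what is visible of it) and "uv" ([column, row] in pixels, amid what is visible of it).
The state is a dict: "time": time; "qpos": joint angles; "dq": joint speeds; "effort": joint torques, N m; "eef_pos": TCP position; "orientation": TCP orientation; "ft_force": force on the tool from outside, world axes, zero at the start; "moment": the same for the moment, N m; "opening": finger opening in m.
Only numpy, scipy, OpenCV 4.12 (cv2) and the standard library are available. Lean on these libraries where they do the work, as an engineer would, in place of code of your own. Each camera call takes 0.05 s, during which the arm holds its last target.

## Task

Two small two-cell battery cases of the same size stand on the table; one already has its plate packs in, the other is empty. Pick up the narrow cover that fits them (not the wide one) by its raised bar and set it squarely on top of the filled case, flat on the rim with its edges in line with the case all round, then let go.

Things in the scene. Friction and masses are not known exactly. Their poses are not given: they have to be found in the camera images.
- narrow_cover_mid (a point): Middle of the narrow cover (18 mm above its underside): loose grey plate 90 (x) by 146 (y) by 6 mm, lying flat, 0.2 kg. Raised bar along y on its top, 26 wide, 90 long, 30 high above the plate: grip across the 26. Terminals 9 mm high, 59 mm either side on the centre line. z up; same after a half turn. The unwanted wide cover is 134 by 146 mm, terminals both on one side of the bar.
- filled_case_rim (a point): Centre of the mouth, at rim height, of the filled case: fixed open white box, 84 (x) by 140 (y) by 158 mm high, walls 4 mm, a lengthwise wall between two cells, a dark plate pack in each, below the rim. y along the case, z up. Cover seated: 3 mm over all round, long side along y (either way round), its point 18 mm above this one. The same case without packs is wrong.
Not all that is in view belongs to the job. What is shaped like the part that bears narrow_cover_mid but blue or turquoise is not meant.

How it is judged:
By the outcome, as a careful person would: the job done as asked, in the order asked, and still so for the second after the job is handed in, with the robot touching nothing.
It also fails if it takes over 32 s, if anything falls off the work surface, if the arm or the gripper's body presses on something with over 40 N, if the wrist force passes 120 N, or if a joint passes its speed limit or range.

## Working session

There is one attempt and no reset: what is moved stays moved. The work goes in short steps, Python scripts to look and compute and a tool call to move; the robot and the scene stay as the last step left them, time stands still between calls to the robot, and variables do not carry over. Pictures are saved under pics/ and viewed, and the job is handed in when it is done.

Besides the shell and the picture viewer there is one more tool, called after ">>>" as name([rows], argument=value, ...), one row to a line, values as JSON. apply_moves: Moves the arm, as the interface text tells. Its arguments: {"type":"object","properties":{"dp":{"type":"array","items":{"type":"array","items":{"type":"number"}}},"yaw":{"type":"array","items":{"type":"number"}},"fingers":{"type":"array","items":{"type":"number"}},"grip_force":{"type":"number"}},"required":["dp","yaw","fingers"]}

```bash
mkdir -p pics; ls
python3 - <<'E'
from rig import bot, viewer, nets
import cv2,numpy as np
s=bot.get_state(); print(s['time'],s['eef_pos'],s['orientation'],s['opening'])
for c in ['scene','side','wrist']:
    im,d=viewer.read_camera(c); cv2.imwrite(f'pics/{c}0.png',im); np.savez(f'pics/{c}0.npz',im=im,d=d)
    k=viewer.calibration(c); print(c,{a:np.round(b,4).tolist() for a,b in k.items()})
    for t in ['narrow_cover_mid','filled_case_rim']:
        print(t,[(np.round(x['uv']).tolist(),round(x['conf'],2)) for x in nets.find_in(c,t)])
E
```

```text
pics
0.0 [0.25963078 0.56794149 0.2219309 ] [[-9.09476079e-01  4.15755788e-01 -6.21567614e-04]
 [ 4.15756253e-01  9.09475116e-01 -1.32322790e-03]
 [ 1.51606186e-05 -1.46186475e-03 -9.99998931e-01]] 0.08770941372329676
scene {'K': [[580.7834, 0.0, 322.0855], [0.0, 580.7834, 244.0255], [0.0, 0.0, 1.0]], 'D': [-0.1301, 0.0, 0.0, 0.0, 0.0], 'R': [[0.8975, -0.4407, 0.0166], [-0.3092, -0.6557, -0.6888], [0.3145, 0.6131, -0.7248]], 't': [-0.4041, 0.2434, 1.4392]}
narrow_cover_mid [([335.0, 316.0], 0.86), ([295.0, 262.0], 0.82), ([298.0, 378.0], 0.76)]
filled_case_rim [([395.0, 252.0], 0.55)]
side {'K': [[585.5368, 0.0, 310.0643], [0.0, 585.5368, 241.4202], [0.0, 0.0, 1.0]], 'D': [-0.1805, 0.0, 0.0, 0.0, 0.0], 'R': [[0.938, -0.3464, -0.0137], [-0.2346, -0.6051, -0.7608], [0.2553, 0.7168, -0.6488]], 't': [-0.3903, 0.2266, 1.383]}
narrow_cover_mid [([277.0, 379.0], 0.97), ([331.0, 320.0], 0.77), ([299.0, 261.0], 0.74)]
filled_case_rim [([398.0, 260.0], 0.88)]
wrist {'K': [[352.7598, 0.0, 322.5394], [0.0, 352.7598, 237.2707], [0.0, 0.0, 1.0]], 'D': [0.0186, 0.0, 0.0, 0.0, 0.0], 'hand_eye': [[0.0013, -0.9592, -0.2826, 0.0772], [1.0, 0.0017, -0.0011, 0.0006], [0.0015, -0.2826, 0.9592, -0.1614], [0.0, 0.0, 0.0, 1.0]]}
narrow_cover_mid []
filled_case_rim []
```

View pics/scene0.png

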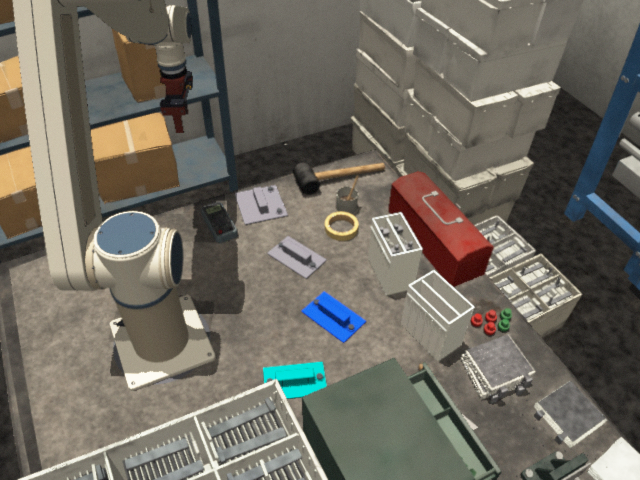

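View pics/side0.png

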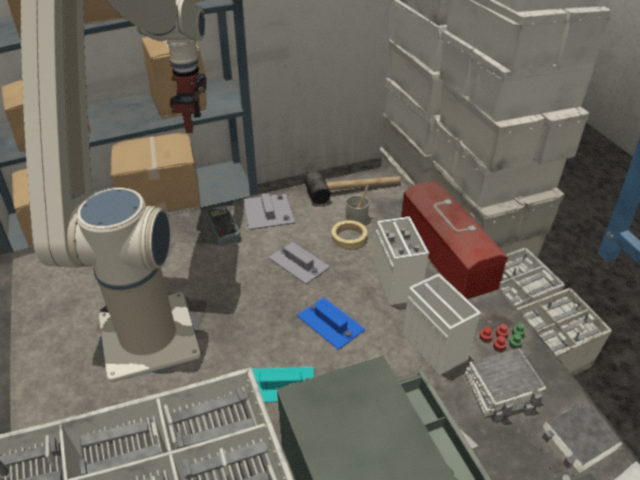

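View pics/wrist0.png

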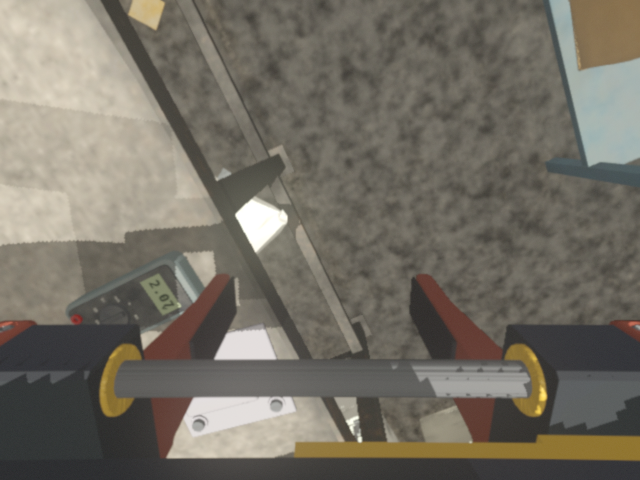

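In the scene picture, the things that could be taken for the cover are:
- light grey plate at (262,203), probably the wide cover, since both its terminals are on one side
- grey plate at (297,256), my candidate for the narrow cover
- blue plate at (335,316)
- turquoise plate at (297,378)

The two cases are at (396,235) and (440,297). I'll check these in a close crop and measure.

Run:
```python
import cv2,numpy as np
im=np.load('pics/scene0.npz')['im']
a=cv2.resize(im[175:325,225:485],None,fx=3,fy=3,interpolation=cv2.INTER_CUBIC); cv2.imwrite('pics/crop0.png',a)
```

```text
(no output)
```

View pics/crop0.png

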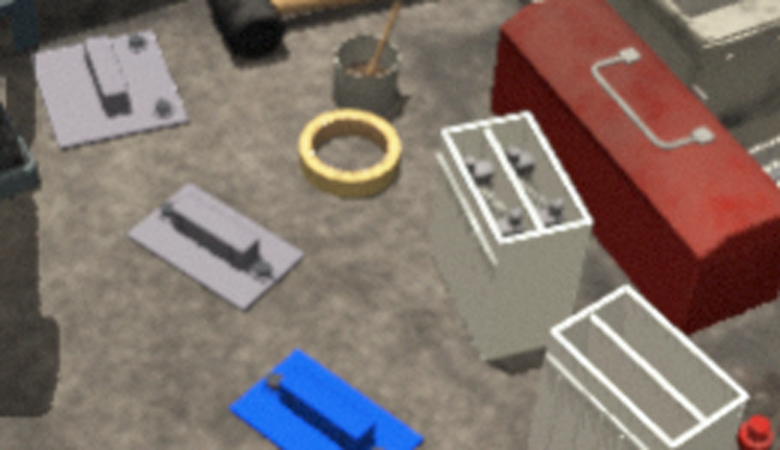

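```bash
cat > h.py <<'E'
import numpy as np,cv2
from rig import bot,viewer,nets
def campose(name,st=None):
    k=viewer.calibration(name); K=np.array(k['K']);D=np.array(k['D'])
    if name=='wrist':
        H=np.array(k['hand_eye']); R=np.array(st['orientation']);p=np.array(st['eef_pos'])
        return K,D,R@H[:3,:3],R@H[:3,3]+p
    R=np.array(k['R']);t=np.array(k['t']); return K,D,R.T,-R.T@t
def onplane(uv,z,P):
    K,D,R,c=P
    n=cv2.undistortPoints(np.asarray(uv,float).reshape(-1,1,2),K,D).reshape(-1,2)
    r=np.c_[n,np.ones(len(n))]@R.T
    return c+r*((z-c[2])/r[:,2])[:,None]
def proj(X,P):
    K,D,R,c=P
    Xc=(np.asarray(X)-c)@R
    return cv2.projectPoints(Xc,np.zeros(3),np.zeros(3),K,D)[0].reshape(-1,2)
def cloud(d,P):
    K,D,R,c=P
    v,u=np.nonzero(d>0)
    n=cv2.undistortPoints(np.c_[u,v].astype(float).reshape(-1,1,2),K,D).reshape(-1,2)
    X=(np.c_[n,np.ones(len(n))]*d[v,u][:,None])@R.T+c
    return X,u,v
E
python3 - <<'E'
from h import *
for c,(cu,cv),(eu,ev) in [('scene',(297,256),(396,235)),('side',(299,261),(402,238))]:
    z=np.load(f'pics/{c}0.npz');im,d=z['im'],z['d'];P=campose(c)
    X,u,v=cloud(d,P)
    m=(abs(u-cu)<6)&(abs(v-cv)<6); print(c,'cover',X[m].mean(0))
    x0=onplane([(cu,cv)],.02,P)[0]; e0=onplane([(eu,ev)],.158,P)[0]; print(x0,e0)
    # table points near
    n=(np.hypot(*(X-x0)[:,:2].T)<.12); 
    print('z hist',np.histogram(X[n,2],bins=np.arange(-.02,.06,.005)))
    n=(np.hypot(*(X-e0)[:,:2].T)<.11)&(abs(X[:,2]-.158)<.008)
    print('rim',n.sum(),X[n].mean(0)); r=cv2.minAreaRect((X[n][:,:2]*1000).astype(np.float32)); print(r)
    for t in nets.trace(c,'narrow_cover_mid'):
        g=t['region'];uu=np.nonzero(g)
        W=onplane(np.c_[uu[1],uu[0]],.006,P); r=cv2.minAreaRect((W[:,:2]*1000).astype(np.float32)); print(t['uv'],t['conf'],r)
E
```

```text
scene cover [0.42058654 0.0988395  0.02200238]
[0.42136395 0.1005266  0.02      ] [ 0.63087084 -0.05696901  0.158     ]
z hist (array([   0,    2,  200, 1636, 1523,  420,   78,   44,   36,   46,  137,
         85,    3,    0,    0]), array([-2.00000000e-02, -1.50000000e-02, -1.00000000e-02, -5.00000000e-03,
        3.46944695e-18,  5.00000000e-03,  1.00000000e-02,  1.50000000e-02,
        2.00000000e-02,  2.50000000e-02,  3.00000000e-02,  3.50000000e-02,
        4.00000000e-02,  4.50000000e-02,  5.00000000e-02,  5.50000000e-02]))
rim 377 [ 0.63396869 -0.05311123  0.15460424]
((633.7552490234375, -51.793983459472656), (144.26602172851562, 85.99402618408203), 80.8087158203125)
[298.1, 376.8] 0.97 ((256.91778564453125, -247.8542938232422), (90.10933685302734, 145.71945190429688), 72.5893783569336)
[295.0, 257.3] 0.87 ((424.81744384765625, 110.42728424072266), (91.77606964111328, 147.3550262451172), 24.181184768676758)
[339.2, 314.8] 0.8 ((425.6492919921875, -116.26739501953125), (91.8128433227539, 145.5210723876953), 21.725162506103516)
side cover [0.42075236 0.09589254 0.02396455]
[0.4
[... 177 characters left out ...]
 0]), array([-2.00000000e-02, -1.50000000e-02, -1.00000000e-02, -5.00000000e-03,
        3.46944695e-18,  5.00000000e-03,  1.00000000e-02,  1.50000000e-02,
        2.00000000e-02,  2.50000000e-02,  3.00000000e-02,  3.50000000e-02,
        4.00000000e-02,  4.50000000e-02,  5.00000000e-02,  5.50000000e-02]))
rim 580 [ 0.6343676  -0.05554483  0.15553299]
((635.17626953125, -51.138221740722656), (148.31655883789062, 87.77497100830078), 81.40852355957031)
[331.6, 321.6] 0.84 ((424.5042419433594, -117.47116088867188), (93.42372131347656, 146.08486938476562), 21.159570693969727)
[273.6, 381.0] 0.74 ((260.2444763183594, -249.14601135253906), (88.0328598022461, 136.19015502929688), 72.42927551269531)
```

Chosen: the grey cover at (297,256), which measures 92×147 mm, and the case with dark packs at (396,235). Next I'll check obstacle heights near the case.

Run:
```python
from h import *
for c in ['scene','side']:
    d=np.load(f'pics/{c}0.npz')['d'];X,u,v=cloud(d,campose(c))
    for lo,hi in [(.12,.2),(.2,.3),(.3,.5),(.5,1)]:
        n=(X[:,2]>lo)&(X[:,2]<hi)&(X[:,0]>.35)&(X[:,0]<1.)&(abs(X[:,1])<.5); 
        print(c,lo,hi,n.sum(),X[n].min(0).round(2) if n.any() else '',X[n].max(0).round(2) if n.any() else '')
    n=(X[:,2]>.16)&(np.hypot(X[:,0]-.634,X[:,1]+.053)<.3); Y=X[n]; r=np.hypot(Y[:,0]-.634,Y[:,1]+.053)
    i=np.argsort(r)[:400:60]; print(Y[i].round(3),)
```

```text
scene 0.12 0.2 7505 [ 0.35 -0.5   0.12] [0.87 0.17 0.2 ]
scene 0.2 0.3 584 [ 0.35 -0.5   0.2 ] [ 0.42 -0.39  0.21]
scene 0.3 0.5 0  
scene 0.5 1 0  
[[ 0.592 -0.057  0.161]]
side 0.12 0.2 7930 [ 0.35 -0.5   0.12] [0.88 0.17 0.2 ]
side 0.2 0.3 1613 [ 0.35 -0.5   0.2 ] [ 0.42 -0.39  0.21]
side 0.3 0.5 0  
side 0.5 1 0  
[[ 0.671 -0.062  0.161]
 [ 0.647 -0.202  0.161]
 [ 0.668 -0.297  0.16 ]]
```

>>> apply_moves([
  [5,-5,20],
  [15,-25,20],
  [22,-34,10],
  [22,-34,5],
  [22,-34,5],
  [22,-34,5],
  [22,-34,5],
  [22,-34,5],
  [22,-34,0],
  [22,-34,0],
  [22,-34,0],
  [22,-34,0],
  [22,-34,0],
  [22,-34,0],
  [22,-34,0],
  [22,-34,0],
  [22,-34,0],
  [12,-34,0],
  [0,-20,0],
  [0,0,0],
], yaw=[0,-0.04,-0.08,-0.08,-0.08,-0.08,-0.08,-0.08,-0.08,-0.08,-0.08,-0.08,-0.08,-0.08,-0.08,-0.08,-0.08,-0.04,0,0], fingers=[1,1,1,1,1,1,1,1,1,1,1,1,1,1,1,1,1,1,1,1])

```text
time: 2.22
eef_pos: [0.6222, -0.0295, 0.2973]
orientation: [[0.142, 0.99, -0.0], [0.99, -0.142, -0.001], [-0.001, -0.0, -1.0]]
ft_force: [0.3, -0.5, 0.4]
opening: 0.0878
```

Run:
```python
from h import *
s=bot.get_state(); im,d=viewer.read_camera('wrist'); cv2.imwrite('pics/w1.png',im); np.savez('pics/w1.npz',im=im,d=d,p=s['eef_pos'],R=s['orientation'])
P=campose('wrist',s); print(s['eef_pos'])
X,u,v=cloud(d,P); n=(np.hypot(X[:,0]-.634,X[:,1]+.053)<.1)&(abs(X[:,2]-.158)<.006)
print(n.sum(),X[n,2].mean(),cv2.minAreaRect((X[n][:,:2]*1000).astype(np.float32)))
print(proj([[.634,-.053,.158]],P))
```

```text
[ 0.62224591 -0.02951436  0.29730557]
2587 0.15660396653003134 ((636.4822387695312, -50.352783203125), (140.41748046875, 84.18486785888672), 81.04816436767578)
[[338.68731577 248.3539181 ]]
```

View pics/w1.png

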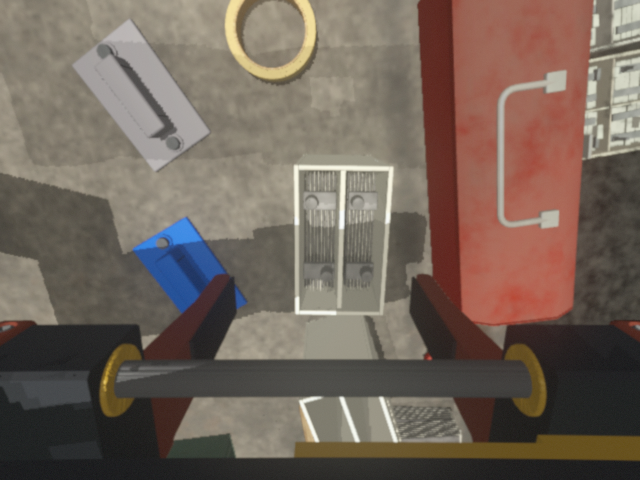

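The wrist view shows plate packs in both cells of this case (rim about (294,166) to (383,314)), the grey narrow cover with a terminal at each end of its bar around (140,95), and the blue one at (190,262). Next I'll refine the rim and cover positions.

```bash
cat > quad.py <<'E'
from h import *
def fitrect(W,w,l,th0,c0):
    # fit rectangle model to boundary points (mm) robustly; th = long axis angle
    from scipy.optimize import least_squares
    def f(p):
        c,s=np.cos(p[2]),np.sin(p[2]); q=W-p[:2]; a=abs(q@[c,s])-l/2; b=abs(q@[-s,c])-w/2
        return np.where((a>0)&(b>0),np.hypot(a,b),np.maximum(a,b))
    r=least_squares(f,[*c0,th0],loss='soft_l1',f_scale=1.0); return r.x,np.median(abs(f(r.x)))
E
python3 - <<'E'
from quad import *
z=np.load('pics/w1.npz');im=z['im'];P=campose('wrist',{'eef_pos':z['p'],'orientation':z['R']})
# rim
g=im.min(2); m=np.zeros_like(g); m[155:325,285:400]=(g[155:325,285:400]>205)
n,l,st,_=cv2.connectedComponentsWithStats(m); i=1+st[1:,4].argmax(); m=(l==i).astype(np.uint8); print(st[i])
h=cv2.convexHull(np.argwhere(m)[:,::-1].astype(np.float32)).reshape(-1,2)
# hull densify
hm=cv2.fillConvexPoly(np.zeros_like(m),h.astype(np.int32),1)
c=cv2.findContours(hm,cv2.RETR_EXTERNAL,cv2.CHAIN_APPROX_NONE)[0][0].reshape(-1,2)
for zz in (.158,):
  W=onplane(c,zz,P)[:,:2]*1000; print('rim',fitrect(W,84,140,np.radians(81),(636,-51)),cv2.minAreaRect(W.astype(np.float32)))
vis=im.copy(); vis[m>0]=(0,0,255)
# cover: mask
for t in nets.trace('wrist','narrow_cover_mid'):
    r=t['region'].astype(np.uint8); c=max(cv2.findContours(r,cv2.RETR_EXTERNAL,cv2.CHAIN_APPROX_NONE)[0],key=len).reshape(-1,2)
    W=onplane(c,.006,P)[:,:2]*1000; mr=cv2.minAreaRect(W.astype(np.float32)); print(t['uv'],t['conf'],mr)
    if np.hypot(mr[0][0]-424,mr[0][1]-108)<40: print('cover',fitrect(W,90,146,np.radians(114),mr[0]))
    cv2.drawContours(vis,[c.reshape(-1,1,2)],-1,(0,255,0),1)
cv2.imwrite('pics/v1.png',cv2.resize(vis[0:330,50:420],None,fx=1.8,fy=1.8))
E
```

```text
[294 166  99  63 919]
rim (array([636.68964132, -50.79442459,   1.42367552]), np.float64(0.7068173332557279)) ((643.06103515625, -8.022872924804688), (53.78934097290039, 83.53938293457031), 81.91136932373047)
[179.0, 262.4] 0.81 ((420.267822265625, -99.10430908203125), (93.89888000488281, 112.34556579589844), 22.28611183166504)
[142.6, 94.6] 0.59 ((427.4474182128906, 114.2615737915039), (90.50238800048828, 145.54598999023438), 24.939979553222656)
cover (array([427.24644523, 114.29132842,   2.00460907]), np.float64(1.0207929794867354))
```

View pics/v1.png

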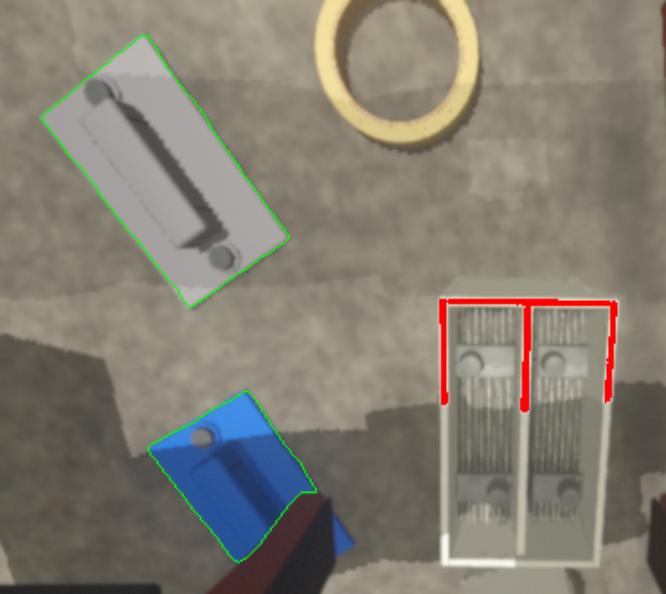

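Run:
```python
from quad import *
z=np.load('pics/w1.npz');im=z['im'];P=campose('wrist',{'eef_pos':z['p'],'orientation':z['R']})
X,u,v=cloud(z['d'],P)
n=(np.hypot(X[:,0]-.6365,X[:,1]+.0505)<.1)&(abs(X[:,2]-.157)<.006)
m=np.zeros((480,640),np.uint8); m[v[n],u[n]]=1
h=cv2.convexHull(np.argwhere(m)[:,::-1].astype(np.int32)); m[:]=0; cv2.fillConvexPoly(m,h,1)
c=cv2.findContours(m,cv2.RETR_EXTERNAL,cv2.CHAIN_APPROX_NONE)[0][0].reshape(-1,2)
W=onplane(c,.158,P)[:,:2]*1000; p,e=fitrect(W,84,140,np.radians(81),(636,-51)); print(p[:2],np.degrees(p[2]),e,cv2.minAreaRect(W.astype(np.float32)))
# gradient refinement: sample along normals of the projected rect for white-line outer edge
g=im.min(2).astype(np.float32); g=cv2.GaussianBlur(g,(0,0),.7)
pts=[]
th=p[2];a=np.array([np.cos(th),np.sin(th)]);b=np.array([-a[1],a[0]])
for s in np.linspace(-60,60,41):
  for N,T,half in [(a,b,70),(-a,b,70),(b,a,42),(-b,a,42)]:
    t=s*(0.6 if half==70 else 1)
    off=np.arange(-6,8,.25)
    Q=p[:2]+T*t+np.outer(half+off,N)
    uv=proj(np.c_[Q/1000,np.full(len(Q),.158)],P).astype(np.float32)
    pr=cv2.remap(g,uv[:,0],uv[:,1],cv2.INTER_LINEAR).ravel()
    k=np.gradient(pr).argmin(); 
    if np.gradient(pr)[k]<-2: pts.append(Q[k])
p2,e2=fitrect(np.array(pts),84,140,th,p[:2]); print('edge',len(pts),p2[:2],np.degrees(p2[2]),e2)
# overlay
c_,s_=np.cos(p2[2]),np.sin(p2[2]);A=np.array([c_,s_]);B=np.array([-s_,c_])
q=np.array([p2[:2]+i*70*A+j*42*B for i,j in [(1,1),(1,-1),(-1,-1),(-1,1)]])/1000
uv=proj(np.c_[q,np.full(4,.158)],P); k=5
vis=cv2.resize(im[140:340,270:420],None,fx=3,fy=3); o=((uv-[270,140]+.5)*3-.5)
cv2.polylines(vis,[o.round().astype(np.int32)],True,(0,0,255),1); cv2.imwrite('pics/v2.png',vis)
```

```text
[636.465972   -49.72609424] 81.08948771527123 0.3159017986507351 ((636.4336547851562, -49.724639892578125), (140.5331573486328, 84.33719635009766), 81.12391662597656)
edge 164 [636.45793174 -49.72603008] 81.11502333945788 0.25518954256110504
```

View pics/v2.png

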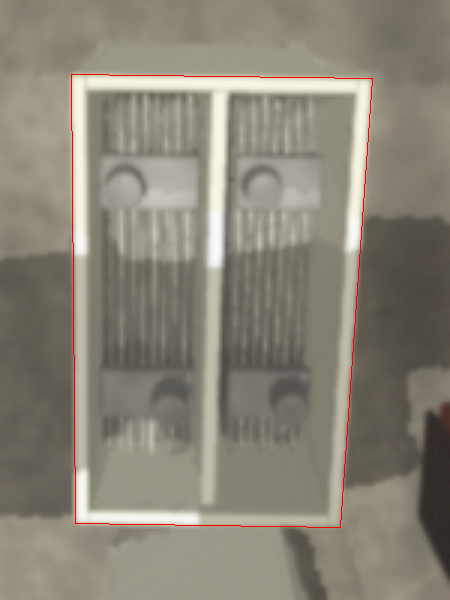

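>>> apply_moves([
  [-15,10,0],
  [-25,18,-5],
  [-29,21,-10],
  [-29,21,-15],
  [-29,21,-15],
  [-28,21,-15],
  [-20,18,-15],
  [-15,12,-12],
  [-5,2,-10],
  [0,0,0],
  [0,0,0],
], yaw=[0.04,0.07,0.08,0.08,0.08,0.08,0.07,0.06,0.016,0,0], fingers=[1,1,1,1,1,1,1,1,1,1,1])

```text
time: 3.23
eef_pos: [0.4263, 0.1195, 0.2009]
orientation: [[-0.426, 0.905, -0.0], [0.905, 0.426, 0.0], [0.0, -0.0, -1.0]]
ft_force: [-0.3, 0.1, 0.4]
opening: 0.0877
```

Run:
```python
from quad import *
s=bot.get_state(); im,d=viewer.read_camera('wrist'); np.savez('pics/w2.npz',im=im,d=d,p=s['eef_pos'],R=s['orientation'])
P=campose('wrist',s); print(s['time'],s['eef_pos'],s['orientation'][:2,:2] if hasattr(s['orientation'],'shape') else s['orientation'])
X,u,v=cloud(d,P)
n=(np.hypot(X[:,0]-.427,X[:,1]-.114)<.06)&(X[:,2]>.029)&(X[:,2]<.043)
print('bar',n.sum(),X[n,2].mean(),cv2.minAreaRect((X[n][:,:2]*1000).astype(np.float32)))
p0=None
for t in nets.trace('wrist','narrow_cover_mid'):
    r=t['region'].astype(np.uint8); c=max(cv2.findContours(r,cv2.RETR_EXTERNAL,cv2.CHAIN_APPROX_NONE)[0],key=len).reshape(-1,2)
    W=onplane(c,.006,P)[:,:2]*1000; mr=cv2.minAreaRect(W.astype(np.float32)); print(t['uv'],t['conf'],mr)
    if np.hypot(mr[0][0]-424,mr[0][1]-108)<40:
        p,e=fitrect(W,90,146,np.radians(114.5),mr[0]); print('cover',p[:2],np.degrees(p[2]),e)
vis=im.copy()
c_,s_=np.cos(p[2]),np.sin(p[2]);A=np.array([c_,s_]);B=np.array([-s_,c_])
for L,w,z in [(73,45,.006),(45,13,.036)]:
    q=np.array([p[:2]+i*L*A+j*w*B for i,j in [(1,1),(1,-1),(-1,-1),(-1,1)]])/1000
    cv2.polylines(vis,[proj(np.c_[q,np.full(4,z)],P).round().astype(np.int32)],True,(0,0,255),1)
cv2.imwrite('pics/w2.png',vis)
```

```text
3.2333 [0.42627853 0.11949713 0.20088612] [[-0.42569028  0.90486892]
 [ 0.90486893  0.42569029]]
bar 2438 0.035232154027170316 ((425.8733215332031, 115.12873840332031), (26.26561737060547, 88.88517761230469), 24.859941482543945)
[321.1, 209.1] 0.68 ((426.439453125, 115.02987670898438), (90.18830871582031, 145.24732971191406), 24.76447296142578)
cover [426.03791214 114.99081711] 114.64904768432686 0.9363615214078997
[244.6, 407.2] 0.68 ((443.9464416503906, -157.95877075195312), (92.57815551757812, 58.35731887817383), 25.156461715698242)
```

View pics/w2.png

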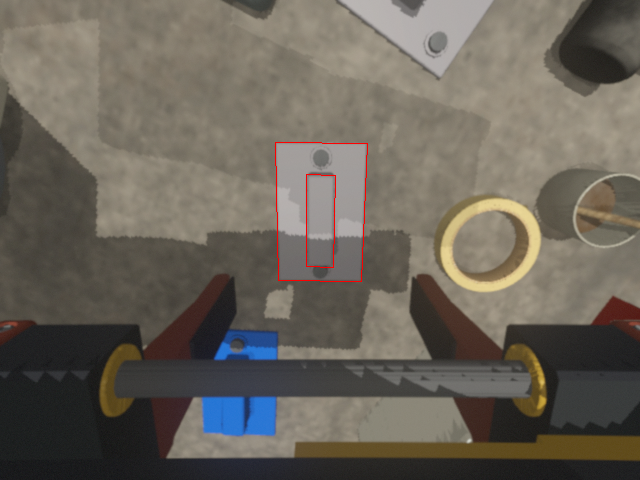

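>>> apply_moves([
  [-0.3,-4.4,-15],
  [0,0,-30],
  [0,0,-35],
  [0,0,-35],
  [0,0,-30],
  [0,0,-20],
  [0,0,-13],
  [0,0,-8],
  [0,0,-4],
  [0,0,0],
  [0,0,0],
], yaw=[-0.008,0,0,0,0,0,0,0,0,0,0], fingers=[1,1,1,1,1,1,1,1,1,1,1], grip_force=25)

```text
time: 4.25
eef_pos: [0.4273, 0.1141, 0.0113]
orientation: [[-0.417, 0.909, 0.001], [0.909, 0.417, 0.0], [-0.0, 0.001, -1.0]]
ft_force: [-0.5, 0.3, 0.7]
opening: 0.0878
```

>>> apply_moves([
  [-0.8,0.5,0],
  [0,0,0],
  [0,0,0],
  [0,0,0],
  [0,0,0],
  [0,0,0],
  [0,0,0],
  [0,0,0],
  [0,0,0],
  [0,0,0],
], yaw=[0,0,0,0,0,0,0,0,0,0], fingers=[0.2,-0.3,-0.6,-1,-1,-1,-1,-1,-1,-1], grip_force=25)

```text
time: 5.08
eef_pos: [0.4257, 0.1146, 0.0106]
orientation: [[-0.417, 0.909, 0.0], [0.909, 0.417, -0.0], [-0.0, 0.0, -1.0]]
ft_force: [-0.3, 0.5, -0.6]
opening: 0.0259
```

>>> apply_moves([
  [0,0,5],
  [0,0,12],
  [0,0,25],
  [0,0,35],
  [0,0,38],
  [5,-4,38],
  [15,-12,35],
  [23,-18,25],
  [25,-20,12],
  [25,-20,0],
  [25,-20,0],
  [25,-20,0],
  [25,-20,0],
  [20,-15,0],
  [13,-9,0],
  [6,-5,0],
  [3,-1,0],
  [0,0,0],
  [0,0,0],
], yaw=[0,0,0,0,0,-0.03,-0.06,-0.07,-0.07,-0.07,-0.07,-0.07,-0.06,-0.05,-0.03,-0.005,0,0,0], fingers=[-1,-1,-1,-1,-1,-1,-1,-1,-1,-1,-1,-1,-1,-1,-1,-1,-1,-1,-1])

```text
time: 6.67
eef_pos: [0.6348, -0.0488, 0.2355]
orientation: [[0.153, 0.988, -0.001], [0.988, -0.153, 0.0], [0.0, -0.001, -1.0]]
ft_force: [0.3, 0.6, -1.8]
opening: 0.0261
```

Run:
```python
from quad import *
s=bot.get_state(); R=np.array(s['orientation']); print(s['time'],s['eef_pos'],np.degrees(np.arctan2(R[1,1],R[0,1])),s['ft_force'],s['opening'])
for c in ['wrist','side','scene']:
    im,d=viewer.read_camera(c); np.savez(f'pics/{c}3.npz',im=im,d=d,p=s['eef_pos'],R=R); cv2.imwrite(f'pics/{c}3.png',im)
    P=campose(c,s); X,u,v=cloud(d,P); n=(np.hypot(X[:,0]-.637,X[:,1]+.05)<.11)&(X[:,2]>s['eef_pos'][2]-.012)&(X[:,2]<s['eef_pos'][2])
    if n.sum()>20: print(c,n.sum(),X[n].mean(0),cv2.minAreaRect((X[n][:,:2]*1000).astype(np.float32)))
```

```text
6.6667 [ 0.63476372 -0.04878116  0.23549847] -8.819134430641899 [ 0.33363885  0.55189763 -1.76711213] 0.026136923321815428
wrist 22427 [ 0.64093402 -0.01231206  0.23032023] ((635.5162963867188, -48.015830993652344), (144.54823303222656, 90.46034240722656), 81.38117218017578)
side 931 [ 0.62317334 -0.06606887  0.23201915] ((634.3367919921875, -49.368751525878906), (155.011474609375, 92.82154083251953), 81.23611450195312)
scene 910 [ 0.62216571 -0.06618312  0.22973206] ((632.716796875, -49.65210723876953), (152.67005920410156, 93.37896728515625), 81.63744354248047)
```

View pics/wrist3.png

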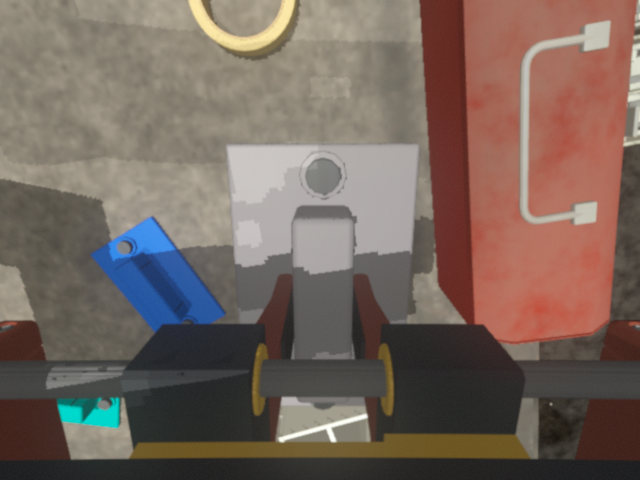

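View pics/side3.png

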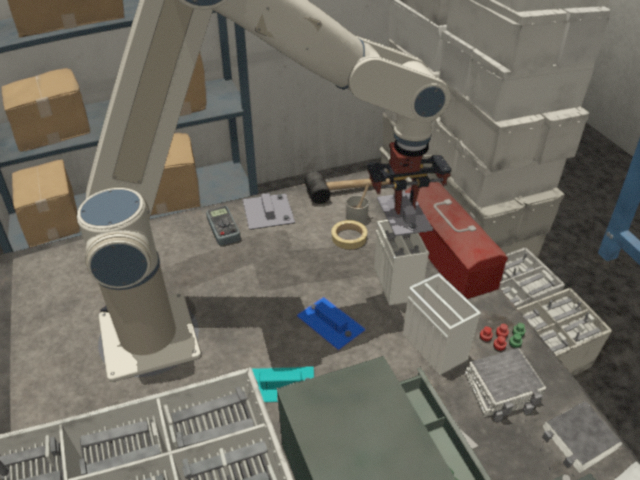

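Run:
```python
from quad import *
z=np.load('pics/wrist3.npz');im=z['im'];P=campose('wrist',{'eef_pos':z['p'],'orientation':z['R']}); zt=z['p'][2]-.0106+.006
X,u,v=cloud(z['d'],P); n=(v>150)&(v<260)&(u>245)&(u<290); print('plate top z',np.median(X[n,2]),zt)
g=cv2.GaussianBlur(im.astype(np.float32),(0,0),.7)
p=np.array([635.5,-48.3,np.radians(81.2)])
for it in range(2):
  th=p[2];a=np.array([np.cos(th),np.sin(th)]);b=np.array([-a[1],a[0]]);pts=[]
  for N,T,half,ts in [(a,b,73,np.linspace(-40,40,40)),(b,a,45,np.linspace(5,68,40)),(-b,a,45,np.linspace(5,68,40))]:
   for t in ts:
    off=np.arange(-5,5,.2); Q=p[:2]+T*t+np.outer(half+off,N)
    uv=proj(np.c_[Q/1000,np.full(len(Q),zt)],P).astype(np.float32)
    pr=cv2.remap(g,uv[:,0],uv[:,1],cv2.INTER_LINEAR).reshape(len(off),3)
    G=np.abs(np.gradient(pr,axis=0)).sum(1); k=G.argmax()
    if G[k]>8: pts.append(Q[k])
  p,e=fitrect(np.array(pts),90,146,th,p[:2]); print(len(pts),p[:2],np.degrees(p[2]),e)
```

```text
plate top z 0.23032465730601231 0.23089847113083994
110 [636.12458323 -49.10980074] 80.9569864238605 0.35352153825011
109 [636.17176037 -49.07496693] 80.76707446534267 0.3205420841398734
```

>>> apply_moves([
  [0.3,-0.6,-8],
  [0,0,-14],
  [0,0,-14],
  [0,0,-10],
  [0,0,-6],
  [0,0,-3],
  [0,0,0],
  [0,0,0],
], yaw=[0.004,0,0,0,0,0,0,0], fingers=[-1,-1,-1,-1,-1,-1,-1,-1])

```text
time: 7.48
eef_pos: [0.6363, -0.05, 0.181]
orientation: [[0.15, 0.989, 0.0], [0.989, -0.15, -0.0], [0.0, 0.0, -1.0]]
ft_force: [0.0, -0.9, -1.5]
opening: 0.026
```

```bash
cat > cov.py <<'E'
from quad import *
import sys
def measure(tag,dz=-.0046,c0=(636.3,-49.5)):
  s=bot.get_state(); im,d=viewer.read_camera('wrist'); cv2.imwrite(f'pics/{tag}.png',im); P=campose('wrist',s); zt=s['eef_pos'][2]+dz
  R=np.array(s['orientation']); print(s['time'],s['eef_pos'],np.degrees(np.arctan2(R[1,1],R[0,1])),s['ft_force'],s['opening'])
  g=cv2.GaussianBlur(im.astype(np.float32),(0,0),.7); p=np.array([*c0,np.radians(81.1)])
  for it in range(3):
   th=p[2];a=np.array([np.cos(th),np.sin(th)]);b=np.array([-a[1],a[0]]);pts=[]
   for N,T,half,ts in [(a,b,73,np.linspace(-40,40,40)),(b,a,45,np.linspace(5,68,40)),(-b,a,45,np.linspace(5,68,40))]:
    for t in ts:
     off=np.arange(-5,5,.2); Q=p[:2]+T*t+np.outer(half+off,N)
     uv=proj(np.c_[Q/1000,np.full(len(Q),zt)],P).astype(np.float32)
     pr=cv2.remap(g,uv[:,0],uv[:,1],cv2.INTER_LINEAR).reshape(len(off),3)
     G=np.abs(np.gradient(pr,axis=0)).sum(1); k=G.argmax()
     if G[k]>8: pts.append(Q[k])
   p,e=fitrect(np.array(pts),90,146,th,p[:2])
  print(len(pts),p[:2],np.degrees(p[2]),e)
E
python3 -c "
from cov import *
measure('w4')"
```

```text
7.4833 [ 0.63628422 -0.05003261  0.1809655 ] -8.647564791729362 [ 0.03121482 -0.9190102  -1.5134631 ] 0.025982209748228225
105 [637.16768788 -50.26610044] 81.690592567411 1.0279609076171212
```

View pics/w4.png

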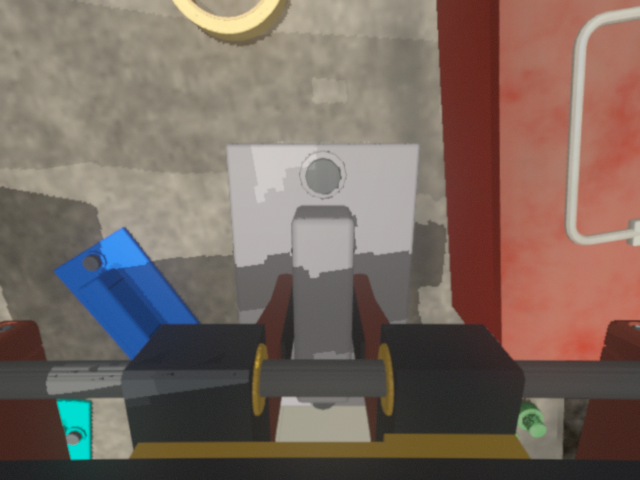

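Run:
```python
from h import *
L=[]
for i in range(6):
    s=bot.get_state(); R=np.array(s['orientation']); L.append([*np.array(s['eef_pos'])*1000,np.degrees(np.arctan2(R[1,1],R[0,1])),s['ft_force'][2]]); im,d=viewer.read_camera('side')
print(np.round(L,2)); print(np.mean(L,0))
cv2.imwrite('pics/s4.png',cv2.resize(im[170:320,340:490],None,fx=4,fy=4,interpolation=cv2.INTER_CUBIC))
```

```text
[[636.48 -50.09 181.28  -8.65  -0.99]
 [636.5  -50.09 181.4   -8.65  -1.04]
 [636.49 -50.08 181.42  -8.65  -1.52]
 [636.43 -50.12 181.37  -8.65  -1.5 ]
 [636.34 -50.1  181.29  -8.65  -0.64]
 [636.26 -50.09 181.17  -8.65  -1.79]]
[636.41796975 -50.09613826 181.32083444  -8.65152538  -1.24756791]
```

View pics/s4.png

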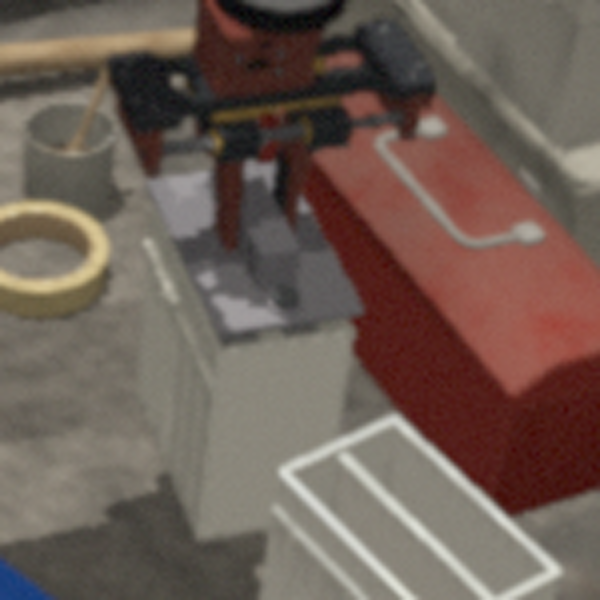

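>>> apply_moves([
  [-0.6,0.4,-2],
  [0,0,-3],
  [0,0,-3],
  [0,0,-2],
  [0,0,-1],
  [0,0,0],
  [0,0,0],
], yaw=[-0.003,0,0,0,0,0,0], fingers=[-1,-1,-1,-1,-1,-1,-1])

```text
time: 8.42
eef_pos: [0.6354, -0.0497, 0.1695]
orientation: [[0.153, 0.988, -0.0], [0.988, -0.153, 0.0], [-0.0, -0.0, -1.0]]
ft_force: [0.0, 0.0, -1.4]
opening: 0.0261
```

>>> apply_moves([
  [0,0,-1],
  [0,0,0],
  [0,0,0],
], yaw=[0,0,0], fingers=[-1,-1,-1])

```text
time: 8.67
eef_pos: [0.6355, -0.0496, 0.1687]
orientation: [[0.153, 0.988, 0.0], [0.988, -0.153, -0.0], [-0.0, 0.0, -1.0]]
ft_force: [0.4, 0.5, -1.5]
opening: 0.026
```

>>> apply_moves([
  [0,0,-0.7],
  [0,0,0],
  [0,0,0],
], yaw=[0,0,0], fingers=[-1,-1,-1])

```text
time: 8.92
eef_pos: [0.6355, -0.0496, 0.1686]
orientation: [[0.153, 0.988, 0.0], [0.988, -0.153, 0.0], [0.0, 0.0, -1.0]]
ft_force: [-3.1, -0.1, 4.7]
opening: 0.0261
```

Run:
```python
from cov import *
measure('w5')
L=[]
for i in range(3):
    s=bot.get_state(); R=np.array(s['orientation']); L.append([*np.array(s['eef_pos'])*1000,np.degrees(np.arctan2(R[1,1],R[0,1])),s['ft_force'][2]]); im,d=viewer.read_camera('side')
print(np.round(L,2))
cv2.imwrite('pics/s5.png',cv2.resize(im[170:320,340:490],None,fx=4,fy=4,interpolation=cv2.INTER_CUBIC))
```

```text
8.9167 [ 0.63546832 -0.04964116  0.16861385] -8.824540706620258 [-3.10924028 -0.08441559  4.66047766] 0.026104456732540388
103 [636.45631103 -49.88420169] 81.59975111421619 0.7715340692285722
[[635.47 -49.66 168.63  -8.82   5.45]
 [635.5  -49.66 168.65  -8.82   5.62]
 [635.47 -49.65 168.64  -8.83   5.59]]
```

View pics/s5.png

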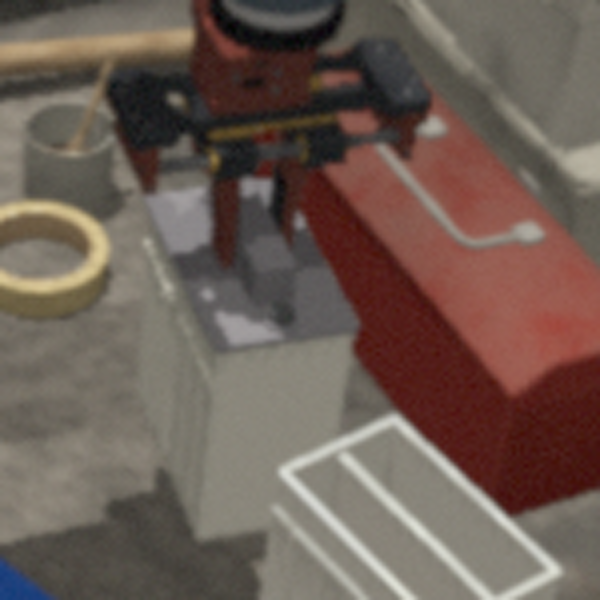

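The cover is on the rim: the upward force rose to about 5.5 N at the expected height, and the fit is within 0.2 mm of the rim centre. I'll release it and back off.

>>> apply_moves([
  [0,0,0.4],
  [0,0,0],
  [0,0,0],
  [0,0,0],
  [0,0,0],
  [0,0,0],
  [0,0,4],
  [0,0,10],
  [0,0,20],
  [0,0,25],
  [0,0,25],
  [0,0,25],
  [0,0,15],
  [0,0,5],
  [0,0,0],
  [0,0,0],
], yaw=[0,0,0,0,0,0,0,0,0,0,0,0,0,0,0,0], fingers=[-0.3,0,0.2,0.3,0.4,0.4,0.4,0.4,0.4,0.4,0.4,0.4,0.4,0.4,0.4,0.4])

```text
time: 10.45
eef_pos: [0.6351, -0.0496, 0.2971]
orientation: [[0.153, 0.988, -0.0], [0.988, -0.153, 0.0], [-0.0, -0.0, -1.0]]
ft_force: [-0.1, 0.5, -1.2]
opening: 0.0616
```

Run:
```python
from cov import *
s=bot.get_state(); measure('w6',dz=.164-s['eef_pos'][2],c0=(636.4,-49.8))
im,d=viewer.read_camera('wrist'); P=campose('wrist',bot.get_state()); X,u,v=cloud(d,P)
n=(np.hypot(X[:,0]-.6365,X[:,1]+.05)<.11)&(abs(X[:,2]-.1635)<.005); Y=X[n]
print(n.sum(),cv2.minAreaRect((Y[:,:2]*1000).astype(np.float32)),np.linalg.lstsq(np.c_[Y[:,:2]-[.6365,-.05],np.ones(len(Y))],Y[:,2],rcond=None)[0])
im,d=viewer.read_camera('side')
cv2.imwrite('pics/s6.png',cv2.resize(im[170:320,340:490],None,fx=4,fy=4,interpolation=cv2.INTER_CUBIC))
```

```text
10.45 [ 0.63507383 -0.04962552  0.29709119] -8.819859531501278 [-0.08590721  0.47390361 -1.21009948] 0.06158883850499828
110 [635.60933043 -50.09651245] 81.35425580266157 0.9665438520708562
12800 ((635.7639770507812, -49.26661682128906), (145.22006225585938, 90.06417083740234), 81.29010772705078) [-0.00161551 -0.00039078  0.16317588]
```

View pics/w6.png

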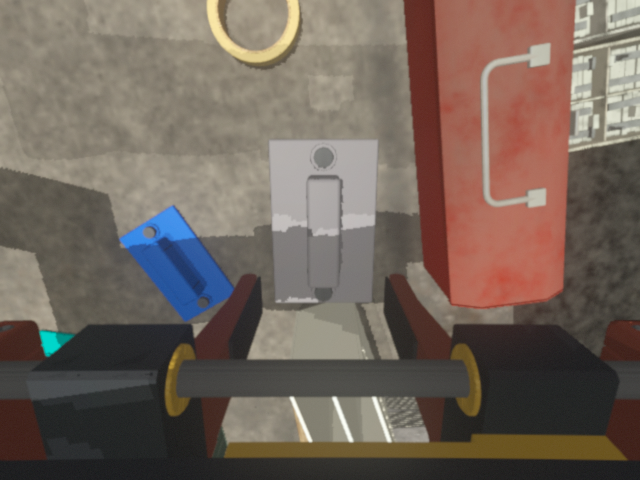

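View pics/s6.png

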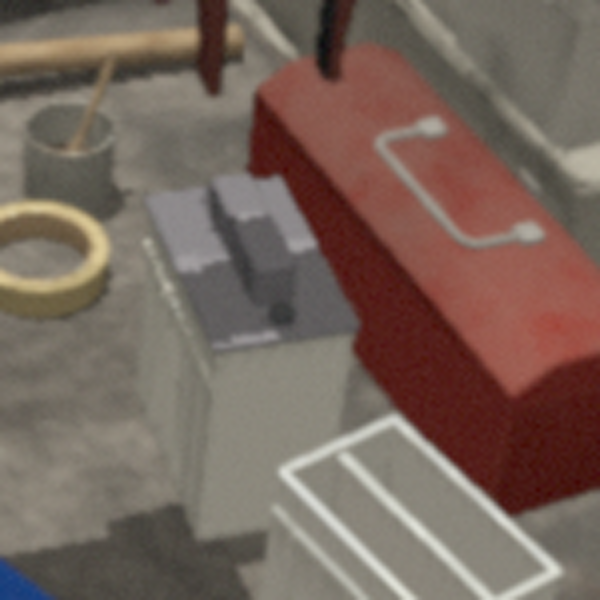

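The wrist view shows the cover flat on the case, corners about (270,140) to (373,303), with the gripper clear of it. The side view shows its edges in line with the case walls. I'm handing it in.

```bash
python3 -c "
from rig import bot
print(bot.finish_job(), bot.get_state()['time'])"
```

```text
the job is handed in; nothing more can be done
the job is handed in; nothing more can be done
```

I gripped the narrow grey cover by its bar, set it on the case with the plate packs, let go, backed off and handed in at about 10.6 s.

- **Seating:** the cover touched the rim at the expected height with about 5.5 N. After release it lies flat, with about 0.1° of tilt and its plate top at about 163 mm (expected 164 mm).
- **Alignment:** the last wrist picture puts the cover's centre about 0.8 mm from the rim centre in x and under 0.5 mm in y. Its angle is within about 0.25° of the case. The side view shows its edges in line with the case.
- **Disagreement:** while the cover was still gripped on the rim, the same fit put it within 0.2 mm of centre, but 0.5° off in angle. The readings scatter by about 0.7 mm and 0.5°, so I left it where it was.

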